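Ready the hand rest for the next donor

TASK

Get the blood-test place ready for the next donor: first drop the used lancet that lies on the table into the open sharps bin. Then take hold of the hand rest's round grip, raise it until the ring mark on its leg has just come out of the collar, and, still holding it at that mark, swing the cam lever fully closed with the same hand by turning the hand clockwise (seen from above) so that a finger pushes the lever round to its stop; do not close the lever before the leg is at its mark. Finish while still holding the grip, with leg at mark and lever closed, and leave the other things and both bins where they stand.

Things in the scene. Friction and masses are not known exactly. Their poses are not given: they have to be found in the camera images.
- lancet_center (a point): Centre (half-way up, 7 mm above the table) of the used lancet: a white plastic block 60 x 18 x 14 mm lying flat, 20 g, with a 12 mm long grey nose at its +x end (nose end 42 mm from the centre). Its x axis runs along its length, z up. Grip it across its 18 mm width.
- open_bin: The open sharps bin, a loose round yellow tub 130 mm high, 0.8 kg; outer diameter 112 mm at the foot and 130 mm at the rim, walls 4 mm. It has no lid (the other bin has a red lid on). Origin at the centre of its underside, z up.
- bin_mouth (a point): Centre of the open bin's mouth, at rim height (130 mm above the table); the opening is 122 mm across.
- shut_bin: The other sharps bin, same tub with a red lid on, 144 mm high, loose; leave alone. Origin at the centre of its underside. The two bins stand left and right, either way round.
- collar_top (a point): The hand-rest stand, fixed to the table: white base plate 130 x 110 x 12 mm, upright aluminium tube and grey collar of 42 mm diameter. This point is on the vertical axis of the leg at the top of the collar, 115 mm above the table. Its x axis is horizontal and is the direction in which the closed lever points; z up. A fixed grey stop block (top 111 mm above the table, 21 to 47 mm from the axis) stands at the clockwise side of the closed lever.
- leg (a joint): Height (m) of the sliding leg, a steel rod 22 mm in diameter: 0 = fully sunk (as it starts), greater = raised, 0.075 at most. A black ring mark 4 mm high round the rod is hidden in the collar at the start; the leg is at its mark when this reads 0.040: the ring's lower edge is then level with the collar's top. Leg and grip weigh about 0.3 kg and sink back when let go.
- rest_grip: The round grip on top of the leg: an upright white cylinder 36 mm in diameter, 40 mm high, with a 7 mm grey domed cap on top. Origin at the centre of its underside, 10 mm above the collar's top when the leg is sunk. It swivels freely on the leg about the vertical axis, so it can be turned with the hand.
- grip_center (a point): Centre of the round grip, half-way up its 40 mm (30 mm above the collar's top when the leg is sunk, 70 mm above it at the mark). Hold it here, from above.
- lever (a joint): Angle (rad) of the cam lever about the leg's vertical axis: 0 = closed, against its stop; it opens anticlockwise seen from above (positive), 1.1 at most. It stays where it is left and takes about 2 N at its blade to push. It starts 0.55 to 0.85 open.
- lever_tip (a point): Outer top corner of the lever's blade, 52 mm from the leg's axis, 190 mm above the table. The blade is an upright dark steel plate 5 mm thick that lies radially, 22 to 52 mm from the leg's axis, and reaches from the collar up to 190 mm above the table, so a finger that holds the grip at the mark pushes its anticlockwise face when the hand turns clockwise. Fingers gripping along a line about 0.9 rad anticlockwise of the blade go down clear of it.
- vial: Small capped jar, 36 mm in diameter, 62 mm high; leave alone. Origin at the centre of its underside.
- strip_box: White carton 35 x 55 x 65 mm high; leave alone. Origin at the centre of its underside.
Mind the look-alikes: they are no part of the job. Leave any green or purple look-alike of the part that bears collar_top alone. Of the things that look like the part that bears lancet_center, the larger one is meant.

How it is judged (in metres and radians):
On the way, in this order (a step that is already met when the one before it is completed fails the run):
1. the used lancet is in the open bin, let go (horizontal distance between lancet_center and open_bin below 0.062 m and z of lancet_center in the frame of open_bin below 0.1 m and contact force between the fingers and anything else below 0.1 N), for 0.1 s.
2. the hand holds the leg at its mark while the lever is still open (value of joint leg between 0.034 and 0.046 m and value of joint lever above 0.3 rad and contact force between the fingers and rest_grip above 2 N), for 0.2 s.
3. the lever is closed while the hand holds the leg at its mark (value of joint leg between 0.034 and 0.046 m and value of joint lever below 0.1 rad and contact force between the fingers and rest_grip above 2 N), for 0.2 s.
At the end, for the whole second after the job is handed in: The lancet lies in the open bin; the fingers still hold the round grip (more than 2 N, grasp point within 35 mm of the grip's centre) with the leg within 6 mm of its mark (joint 0.034 to 0.046) and the lever within 0.1 rad of closed (all of step 3 and horizontal distance between lancet_center and open_bin below 0.062 m and z of lancet_center in the frame of open_bin below 0.1 m and distance between the grasp point and grip_center below 0.035 m); the arm keeps its last pose, push and grip.
It fails at once if the lever is closed (under 0.3 rad) while the leg is more than 8 mm off its mark (value of joint lever below 0.3 rad and (value of joint leg below 0.032 m or value of joint leg above 0.048 m)).
It fails at once if a bin is shoved more than 40 mm or tipped (distance of any of open_bin, shut_bin from where it was at the start of the episode above 0.04 m or angle between any of open_bin, shut_bin's own z axis and vertical above 0.4 rad).
It fails at once if the jar or the carton is moved more than 30 mm (distance of any of vial, strip_box from where it was at the start of the episode above 0.03 m).
It also fails if it takes over 67 s, if anything falls off the work surface, if the arm or the gripper's body presses on something with over 40 N, if the wrist force passes 120 N, or if a joint passes its speed limit or range.

ROBOT

A 7-joint arm with a two-finger parallel gripper is mounted at the origin on the work surface. World frame = base frame: x ahead of the robot, y to its left, z up, the work surface at z = 0. Lengths are in mm, angles in rad, forces in N, time in s.
With the tool pointing down it reaches from about 400 to 875 mm from the base axis. Payload 4.4 kg.
Tool frame: the origin (TCP) lies midway between the tips of the shut fingers; the grasp point (between the pads) lies 19 mm behind it (ctrl.pinch_z is the distance from the TCP to the grasp point, in mm); z points along the fingers, y is the line along which they close (so a half turn about z gives the same grasp; the last joint's range is limited). The gripper opens to 85 mm and grips with 20 to 120 N. Pads are 22 mm wide; open, the fingers measure 114 mm over their backs; the gripper's body (76 mm by 85 mm) begins 54 mm behind the grasp point. The pads swing forward as they close: fully open they stand 13 mm farther back than shut.
Start: joints at [1.157, 0.628, 0.038, 1.517, -0.027, 0.996, -0.02], TCP at [221.568, -611.086, 231.313] pointing down, gripper open.
Joint ranges: [-3.06, 3.06], [-0.37, 2.12], [-1.25, 1.32], [0.18, 2.47], [-1.1, 4.24], [0.23, 1.98], [-2.94, 2.94]. Speed limits (rad/s): [2.57, 2.57, 3.14, 3.14, 3.14, 3.14, 3.14].

INTERFACE

Orientations are given as [roll, pitch, yaw] about the fixed x, y, z axes, in that order (R = Rz(yaw) Ry(pitch) Rx(roll)).
In Python, from cell import read_state, cams, order, ctrl gives the robot as it stands.
- The arm moves only by the tool move_arm, never from a script. Its argument "targets" is text: rows parted by semicolons, each of 7 numbers parted by spaces: the gripper's target within -1 to 1 (fully open at 1, half-way at 0, shut at -1), then the shift along the tool's x, y, z in cm, then the turn, a rotation vector about the tool's x, y, z in degrees. A call has 1 to 5 rows; each row shifts and turns the commanded pose from where the row before left it, along the tool's axes as they then stand; what a row does not reach is not made up. A row lasts 1/12 s, in which the tool goes at most 41.7 mm and 7.16 degrees, less where a joint would pass 70% of its speed; a pose out of reach is approached as far as the arm can. A call with a gripper value outside its range is refused whole. The fingers move at their own pace and stop on an object; the grip force is fixed at half the most. Time passes only in rows, so rows that do not move let the fingers close. It gives the time, the measured TCP pose, the force, the opening and the grip force at its end, in the units of the state.
- read_state(): the state, without advancing time (a new reading comes with each control period).
- cams.get_image(name): name is "scene" or "top"; returns a dict with "color" (384x512x3 uint8, red, green, blue), "fovy" (degrees; the focal length in pixels is half the picture's height over the tangent of half this angle, whatever the lens; pixels are square), "cx", "cy" (the principal point, pixels), "rvec" (rotation vector, rad) and "tvec" (3), from world to camera coordinates, as OpenCV has them. Camera axes: x right, y down, z forward; pixel columns grow to the right and rows downward; lengths in mm; the calibration is good to about 2 mm. A picture is of the moment at which its call begins. There is no depth.
- order.finish_job(): hands the job in; it is judged then, once.
The state is a dict: "clock": time; "qpos": joint angles; "qd": joint speeds; "tau": joint torques, N m; "eef_pos": TCP position; "tool_rot": TCP orientation; "force": force on the tool from outside, world axes, zero at the start; "torque": the same for the moment, N m; "width": finger opening in mm; "gripper_force": force on a finger pad.
Only numpy, scipy, OpenCV 4.12 (cv2) and the standard library are available. Lean on these libraries where they do the work, as an engineer would, in place of code of your own. Each camera call takes 0.05 s, during which the arm holds its last target. There are 200 camera calls.

## Working session

There is one attempt and no reset: what is moved stays moved. The work goes in short steps, Python scripts to look and compute and a tool call to move; the robot and the scene stay as the last step left them, time stands still between calls to the robot, and variables do not carry over. Pictures are saved under pics/ and viewed, at most 10 in all, crops included, and the job is handed in when it is done.

Besides the shell and the picture viewer there is one more tool, called after "Call:" as name(argument=value, ...) on one line, values as JSON. move_arm: Moves the arm, as the interface text tells. Its arguments: {"type":"object","properties":{"targets":{"type":"string"}},"required":["targets"]}

```bash
mkdir -p pics
cat > h.py <<'E'
import numpy as np, cv2
from cell import read_state, cams, order, ctrl
def cam(n):
    d=cams.get_image(n); h=d["color"].shape[0]; f=h/2/np.tan(np.radians(d["fovy"])/2)
    K=np.array([[f,0,d["cx"]],[0,f,d["cy"]],[0,0,1.]]); R=cv2.Rodrigues(np.array(d["rvec"],float))[0]; t=np.array(d["tvec"],float).ravel()
    return d["color"],K,R,t
def save(c,n): cv2.imwrite("pics/"+n,c[:,:,::-1])
def ray(u,v,z,K,R,t):
    d=R.T@np.linalg.inv(K)@np.array([u,v,1.]); o=-R.T@t
    return o+d*(z-o[2])/d[2]
def proj(p,K,R,t):
    q=K@(R@np.array(p,float)+t); return q[:2]/q[2]
E
python3 - <<'E'
from h import *
import pickle
o={}
for n in("scene","top"):
    x=cam(n);o[n]=x[1:];c=cv2.resize(x[0],(800,600),interpolation=cv2.INTER_CUBIC);save(c,n+"0.png");save(x[0],n+"0raw.png");print(n,-x[2].T@x[3],x[1][0,0],x[2][2])
pickle.dump(o,open("cal.pkl","wb"))
s=read_state();print(s["clock"],s["eef_pos"],s["tool_rot"],s["width"],ctrl.pinch_z)
E
```

```text
scene [1632.60041835  161.0021011   894.83070555] 461.60515999756984 [-0.82236394 -0.12188155 -0.55575393]
top [ 478.74542269   19.53262984 1013.40451784] 385.2820144808838 [ 0.05784361 -0.02350804 -0.99804884]
0.1 [ 221.37323137 -610.53392784  230.489455  ] [-3.13987152e+00  7.74375025e-06  3.47797638e-01] 85.46358965151663 18.700000000000003
```

View pics/scene0.png

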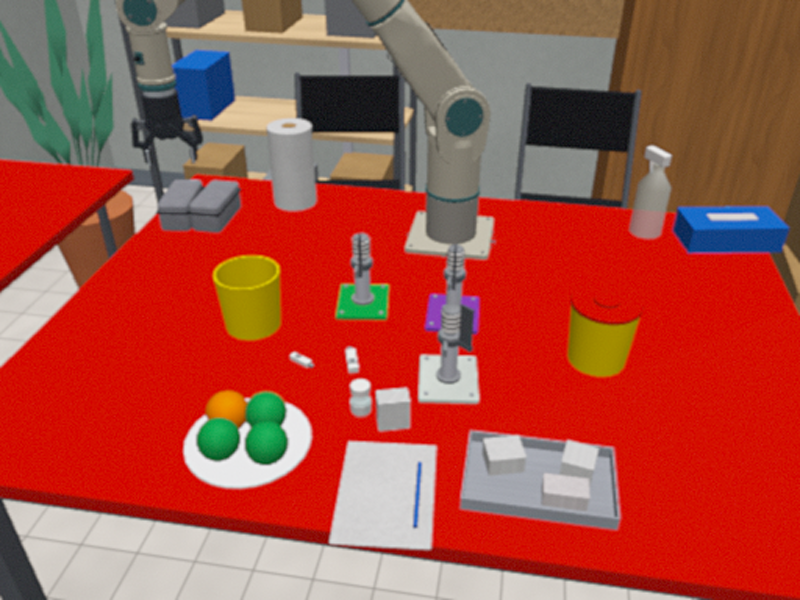

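View pics/top0.png

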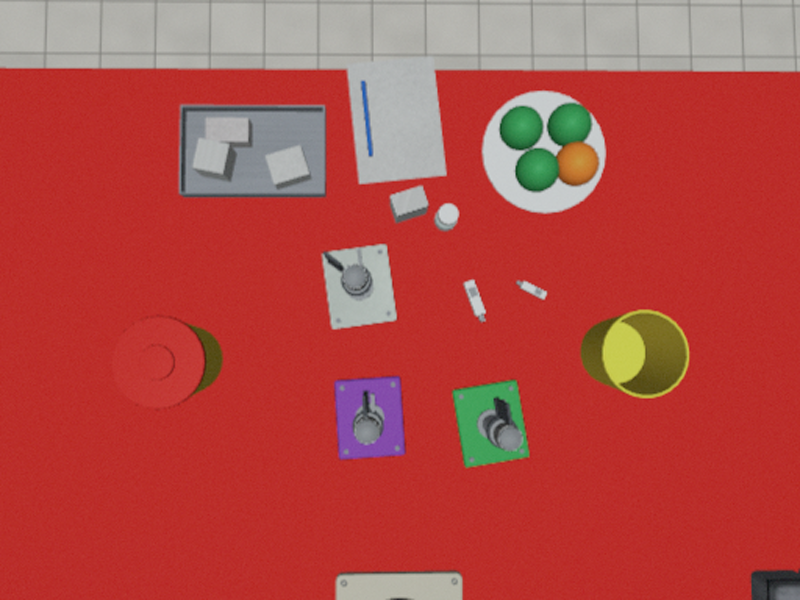

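The top view (800-wide) shows the white stand at (357,285) with its lever blade up-left of the grip, near (333,262). The larger lancet is at (475,300) with its nose at the bottom, around (483,320). The open bin's mouth is at (645,354), the jar at (447,215) and the carton at (409,203). Next I'll zoom in.

Run:
```python
from h import *
import pickle
cal=pickle.load(open("cal.pkl","rb"))["top"]
c=cv2.imread("pics/top0raw.png")
a=c[150:215,200:355]; cv2.imwrite("pics/crop1.png",cv2.resize(a,None,fx=5,fy=5,interpolation=cv2.INTER_CUBIC))
s=cv2.imread("pics/scene0raw.png")[185:265,255:320]; cv2.imwrite("pics/crop2.png",cv2.resize(s,None,fx=7,fy=7,interpolation=cv2.INTER_CUBIC))
hsv=cv2.cvtColor(c,cv2.COLOR_BGR2HSV)
m=((hsv[:,:,1]<110)&(hsv[:,:,2]>60)).astype(np.uint8)
n,l,st,ce=cv2.connectedComponentsWithStats(m)
for i in range(1,n):
    if 15<st[i,4]<6000 and st[i,1]>100:
        pts=np.argwhere(l==i)[:,::-1].astype(np.float32); r=cv2.minAreaRect(pts)
        print(ce[i],st[i],r, ray(*ce[i],14,*cal).round(1))
# bin mouth: yellow
y=((hsv[:,:,0]>20)&(hsv[:,:,0]<40)&(hsv[:,:,1]>120)).astype(np.uint8)
n,l,st,ce=cv2.connectedComponentsWithStats(y)
for i in range(1,n):
    if st[i,4]>300:
        print("yellow",st[i])
for u in[(641,),(634,)]: pass
R=lambda u,v,z:ray(u*.64,v*.64,z,*cal).round(1)
print("mouth",R(646,354,130),R(603,354,130),R(689,354,130),R(646,311,130),R(646,397,130))
# stand plate corners
P=[R(*q,12) for q in[(322,252),(386,244),(396,320),(332,328)]];print(P,np.mean(P,0))
print("gripcap",R(355,278,152),"levertip",R(325,255,190),R(340,268,190))
print("vial",R(447,213,62),"box",R(409,200,65))
```

```text
[261.24880383 129.99521531] [249 119  25  24 418] ((261.3000183105469, 129.90000915527344), (18.34120750427246, 23.40085220336914), 71.56504821777344) [710.2 -20.9  14. ]
[285.5        138.44036697] [278 130  16  18 218] ((285.5, 138.5), (17.0, 15.0), 90.0) [687.7 -84.4  14. ]
[229.50047438 183.0597723 ] [ 206  156   48   55 2108] ((229.33470153808594, 182.95437622070312), (50.26211166381836, 42.56066131591797), 82.23483276367188) [570.7  62.7  14. ]
[303.68367347 191.35204082] [297 179  14  27 196] ((303.98175048828125, 192.32479858398438), (27.93749237060547, 7.603782653808594), 70.01689147949219) [ 548.2 -130.5   14. ]
[340.66363636 184.92727273] [331 180  19  12 110] ((339.9000244140625, 184.70001220703125), (20.124608993530273, 5.813776969909668), 26.56505012512207) [ 564.6 -227.8   14. ]
[235.43524416 269.55626327] [226 251  20  34 471] ((235.5, 267.5), (33.0, 19.0), 90.0) [347.8  48.   14. ]
[319.79667283 275.04066543] [305 256  31  35 541] ((319.2938232421875, 275.53607177734375), (38.38008499145508, 24.67291259765625), 66.03751373291016) [ 331.7 -169.2   14. ]
[255.48067463 374.66619817] [ 215  366   81   18 1423] ((255.0, 374.5), (17.0, 80.0), 90.0) [83.7 -1.8 14. ]
[486.12903226 376.56451613] [481 370  10  14  62] ((486.38677978515625, 376.10369873046875), (14.697578430175781, 7.005387783050537), 74.05460357666016) [  69.9 -593.5   14. ]
[502.42458101 378.74301676] [493 374  19  10 179] ((502.0, 378.5), (9.0, 18.0), 90.0) [  63.8 -635.6   14. ]
yellow [ 372  198   69   57 2959]
yellow [122 209  20  42 326]
mouth [ 457.5 -366.2  130. ] [ 457.9 -302.1  130. ] [ 457.1 -430.4  130. ] [ 521.1 -368.1  130. ] [ 394.4 -364.3  130. ]
[array([628.2, 123.7,  12. ]), array([641.4,  16.8,  12. ]), array([513.9,   0.8,  12. ]), array([501.2, 107. ,  12. ])] [571.175  62.075  12.   ]
gripcap [569.6  61.9 152. ] levertip [597.5 101.1 190. ] [579.5  80.6 190. ]
vial [683.1 -81.   62. ] box [703.5 -20.1  65. ]
```

View pics/crop1.png

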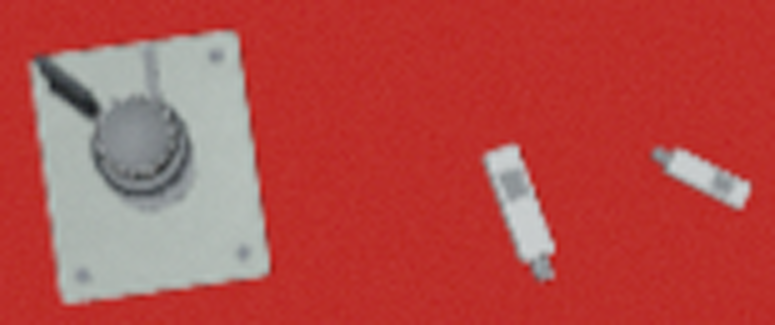

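View pics/crop2.png

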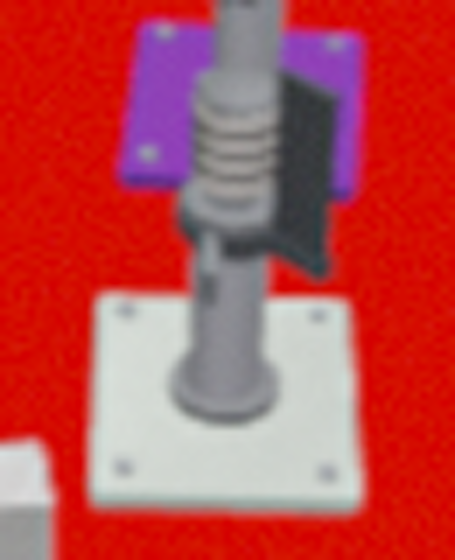

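Crop 1 gives the lancet tail at (501,152), its body end at (539,255) and its nose at (543,278), the lever tip at about (38,58), the cap centre at (138,137) and the stop bar at (150,45)–(153,100). Crop 2 confirms that the white stand's lever is open to the right, with the stop block at the front.

Run:
```python
from h import *
import pickle
cal=pickle.load(open("cal.pkl","rb"))
T=lambda x,y,z:ray(200+(x+.5)/5-.5,150+(y+.5)/5-.5,z,*cal["top"])
a,b,n=T(501,152,14),T(539,255,14),T(543,278,9)
print("lancet",a,b,n,(a+b)/2,np.linalg.norm(b-a),np.degrees(np.arctan2(*(b-a)[1::-1])))
ax=T(138,137,168);print("axis",ax)
for nm,p in(("tip",T(38,58,190)),("stopout",T(149,45,111)),("stopin",T(152,98,111))):
    d=(p-ax)[:2];print(nm,p,np.hypot(*d),np.degrees(np.arctan2(d[1],d[0])))
S=lambda x,y,z:ray(255+(x+.5)/7-.5,185+(y+.5)/7-.5,z,*cal["scene"])
print("scene tip",S(337,97,190),"collar top", S(228,200,115),"axis proj",proj([*ax[:2],115],*cal["scene"]))
pc=proj([*ax[:2],172],*cal["scene"]);print((pc-[255,185])*7)
print(S(235,90,168),S(118,0,0))
```

```text
lancet [ 577.98635904 -120.69620798   14.        ] [ 524.0186551  -139.85699192   14.        ] [ 512.1859693  -142.58479283    9.        ] [ 551.00250707 -130.27659995   14.        ] 57.2682172673382 -160.45301719862022
axis [569.95427706  61.10131299 168.        ]
tip [601.80875989 102.81649981 190.        ] 52.48680679824803 52.63398191944947
stopout [619.63978276  58.63889699 111.        ] 49.74648699543934 -2.8372600914154904
stopin [594.51397612  57.28842165 111.        ] 24.853912327887944 -8.82471592636055
scene tip [605.78073464 104.28297622 190.        ] collar top [577.88047541  61.44521328 115.        ] axis proj [287.35928858 211.50645389]
[231.85490142  70.08884357]
[575.96184548  62.03568877 168.        ] [261.62403949 -29.34986812   0.        ]
```

Call:
move_arm(targets="1 3.3 -2.37 0 0 0 0;1 3.3 -2.37 0 0 0 0;1 3.3 -2.37 0 0 0 0;1 3.3 -2.37 0 0 0 0;1 3.3 -2.37 0 0 0 0")

```text
clock: 0.52
eef_pos: [336.8, -441.5, 231.0]
tool_rot: [-3.141, 0.0, 0.347]
force: [0.4, 0.6, 0.2]
width: 85.8
gripper_force: 0.0
```

Call:
move_arm(targets="1 3.3 -2.37 0 0 0 0;1 3.3 -2.37 0 0 0 0;1 3.3 -2.37 0 0 0 0;1 3.3 -2.37 0 0 0 0;1 3.3 -2.37 0 0 0 0")

```text
clock: 0.93
eef_pos: [451.6, -273.9, 231.2]
tool_rot: [-3.141, 0.0, 0.348]
force: [0.7, -0.6, 0.4]
width: 85.3
gripper_force: 0.0
```

Call:
move_arm(targets="0.3 3.3 -2.37 0 0 0 0;0.3 3.3 -2.37 0 0 0 0;0.3 3.3 -2.37 0 0 0 0;0.3 3.3 -2.37 0 0 0 0;0.3 0 0 0 0 0 0")

```text
clock: 1.35
eef_pos: [547.9, -131.1, 231.0]
tool_rot: [-3.137, -0.006, 0.361]
force: [1.0, 0.5, 0.2]
width: 55.5
gripper_force: 0.0
```

Call:
move_arm(targets="0.1 0.2 0 4 0 0 0;0.1 0 0 4 0 0 0;0.1 0 0 4 0 0 0;0.1 0 0 4 0 0 0;0.1 0 0 2.5 0 0 0")

```text
clock: 1.77
eef_pos: [542.3, -140.6, 42.6]
tool_rot: [-3.139, 0.004, 0.348]
force: [-0.0, -1.2, -0.2]
width: 47.0
gripper_force: 0.0
```

Call:
move_arm(targets="0 0 0 2 0 0 0;0 0 0 1.5 0 0 0;0 0 0 0.7 0 0 0;0 0 0 0 0 0 0")

```text
clock: 2.1
eef_pos: [543.3, -140.9, 2.6]
tool_rot: [-3.14, 0.003, 0.348]
force: [0.5, -0.1, -0.6]
width: 42.9
gripper_force: 0.0
```

Run:
```python
from h import *
c,*k=cam("scene");s=read_state();print(s["eef_pos"],s["tool_rot"],s["width"])
u,v=proj([551,-130,7],*k).astype(int);save(cv2.resize(c[v-50:v+40,u-60:u+60],None,fx=5,fy=5,interpolation=cv2.INTER_CUBIC),"g1.png")
```

```text
[ 544.22106719 -141.04308006    3.85189451] [-3.14086195e+00  1.13819500e-03  3.47747082e-01] 42.97882358772602
```

View pics/g1.png

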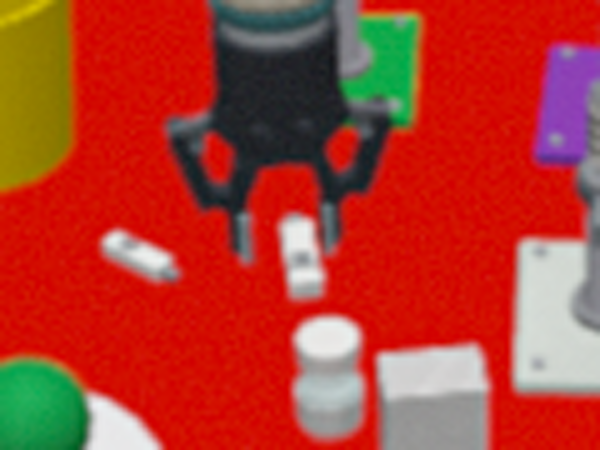

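The fingers straddle the lancet. In the crop the pads are at (243,240) and (330,230), while the lancet runs through (300,255). The lancet is off-centre to the right and forward, so I shift about −8 mm in y and +10 mm in x.

Call:
move_arm(targets="0 0 -0.8 0 0 0 0;0 1 0 0 0 0 0;0 0 0 0 0 0 0")

```text
clock: 2.4
eef_pos: [554.6, -128.3, 5.7]
tool_rot: [3.14, -0.005, 0.35]
force: [1.1, 0.5, 0.5]
width: 42.7
gripper_force: 0.0
```

Call:
move_arm(targets="-1 0 0 0 0 0 0;-1 0 0 0 0 0 0;-1 0 0 0 0 0 0;-1 0 0 0 0 0 0;-1 0 0 0 0 0 0")

```text
clock: 2.82
eef_pos: [552.0, -130.1, 5.2]
tool_rot: [3.141, -0.001, 0.348]
force: [-0.4, 1.0, 6.6]
width: 16.1
gripper_force: 59.1
```

Call:
move_arm(targets="-1 0 0 -1 0 0 0;-1 0 0 -3.5 0 0 0;-1 0 0 -4 0 0 0;-1 0 0 -4 0 0 0;-1 0 0 -4 0 0 0")

```text
clock: 3.23
eef_pos: [550.5, -130.3, 171.5]
tool_rot: [-3.141, 0.001, 0.347]
force: [1.5, -1.1, -0.5]
width: 16.1
gripper_force: 58.7
```

Call:
move_arm(targets="-1 0 0 -2 0 0 0;-1 -2.42 2.71 0 0 0 0;-1 -2.42 2.71 0 0 0 0;-1 -2.42 2.71 0 0 0 0;-1 -2.42 2.71 0 0 0 0")

```text
clock: 3.65
eef_pos: [496.2, -266.4, 190.3]
tool_rot: [3.141, -0.0, 0.348]
force: [0.3, 0.4, -0.5]
width: 16.0
gripper_force: 58.7
```

Call:
move_arm(targets="-1 -2.42 2.71 0 0 0 0;-1 -2.42 2.71 0 0 0 0;-1 -2.42 2.71 0 0 0 0;-1 0 0 0 0 0 0;-1 0 0 0 0 0 0")

```text
clock: 4.07
eef_pos: [454.4, -369.1, 189.7]
tool_rot: [3.141, 0.001, 0.342]
force: [0.3, 0.9, -0.3]
width: 16.1
gripper_force: 58.7
```

Run:
```python
from h import *
c,*k=cam("scene");s=read_state();print(s["eef_pos"],s["tool_rot"],s["width"],s["gripper_force"])
u,v=proj([457,-366,130],*k).astype(int);a=c[v-70:v+40,u-65:u+75]
t,*k=cam("top");u,v=proj([457,-366,130],*k).astype(int);b=t[v-55:v+55,u-70:u+70]
save(cv2.resize(np.vstack([a,b]),None,fx=2.7,fy=2.7,interpolation=cv2.INTER_CUBIC),"g2.png")
```

```text
[ 455.918707   -366.66540422  189.63792632] [-3.14126128e+00 -3.09923741e-05  3.45306300e-01] 16.075502932354716 58.71817946434021
```

View pics/g2.png

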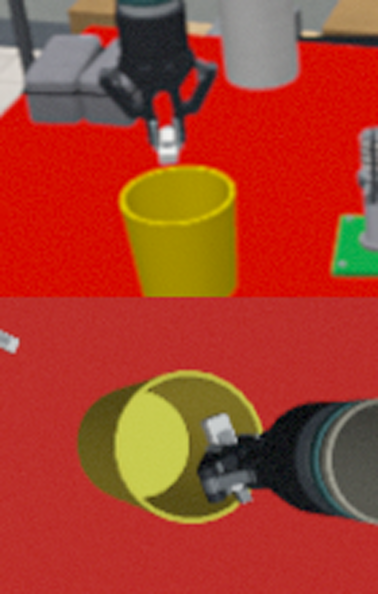

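The fingers hold the lancet over the mouth, at (225,450) in the lower panel, and TCP agrees with the mouth centre. I lower it and release.

Call:
move_arm(targets="-1 0 0 3 0 0 0;-1 0 0 3 0 0 0;-1 0 0 2.5 0 0 0;-1 0 0 0 0 0 0;0 0 0 0 0 0 0")

```text
clock: 4.58
eef_pos: [457.1, -364.0, 103.7]
tool_rot: [-3.139, 0.001, 0.35]
force: [0.6, -0.3, 0.5]
width: 27.0
gripper_force: 0.0
```

Call:
move_arm(targets="-0.1 0 0 0 0 0 0;-0.1 0 0 0 0 0 0;-0.1 0 0 0 0 0 0;-0.1 0 0 0 0 0 0;-0.1 0 0 0 0 0 0")

```text
clock: 5.0
eef_pos: [457.2, -366.5, 105.2]
tool_rot: [3.14, -0.001, 0.348]
force: [1.1, -0.4, 0.4]
width: 38.3
gripper_force: 0.0
```

Call:
move_arm(targets="-0.1 0 0 -3 0 0 0;-0.1 0 0 -4 0 0 0;-0.1 0 0 -4 0 0 0;-0.1 0 0 -4 0 0 0;-0.1 0 0 -2.5 0 0 0")

```text
clock: 5.42
eef_pos: [457.8, -367.1, 284.1]
tool_rot: [3.137, -0.003, 0.347]
force: [0.7, 1.0, -0.5]
width: 38.6
gripper_force: 0.0
```

Run:
```python
from h import *
c,*k=cam("top");s=read_state();print(s["eef_pos"],s["tool_rot"],s["qpos"],s["width"])
u,v=proj([457,-366,130],*k).astype(int);save(cv2.resize(c[v-60:v+60,u-80:u+80],None,fx=3,fy=3,interpolation=cv2.INTER_CUBIC),"g3.png")
```

```text
[ 459.68851274 -368.59046778  288.0604275 ] [ 3.13054624 -0.00739112  0.34739594] [ 0.62345665  0.47477428  0.00724051  1.63335771 -0.00382363  1.02018366
 -0.59158793] 38.09725935437236
```

View pics/g3.png

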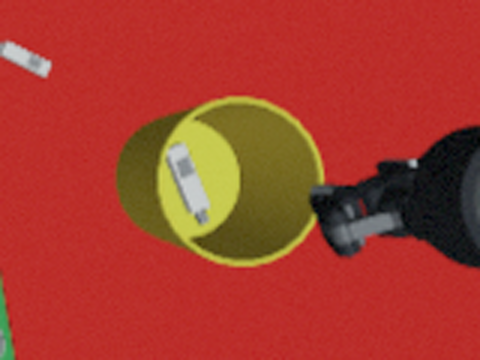

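The lancet lies on the bin floor at (187,185), so step 1 is done. Next I travel above the grip at z≈285 with the gripper open and the yaw near 0.25.

Call:
move_arm(targets="1 2.1 -3.03 0 0 0 0;1 2.1 -3.03 0 0 0 0;1 2.1 -3.03 0 0 0 0;1 2.1 -3.03 0 0 0 0;1 2.1 -3.03 0 0 0 0")

```text
clock: 5.88
eef_pos: [503.8, -186.4, 279.5]
tool_rot: [3.141, -0.0, 0.347]
force: [1.3, 0.7, -0.3]
width: 85.4
gripper_force: 0.0
```

Call:
move_arm(targets="1 2.1 -3.03 0 0 0 0;1 2.1 -3.03 0 0 0 0;1 2.1 -3.03 0 0 0 0;1 2.1 -3.03 0 0 0 0;1 2.1 -3.03 0 0 0 0")

```text
clock: 6.3
eef_pos: [550.9, -8.1, 279.5]
tool_rot: [3.141, -0.0, 0.347]
force: [0.7, -0.3, 0.1]
width: 85.4
gripper_force: 0.0
```

Call:
move_arm(targets="1 2.1 -3.03 0 0 0 0;1 2.1 -3.03 0 0 0 0;1 0 0 0 0 0 5.7;1 0 0 0 0 0 0;1 0 0 0 0 0 0")

```text
clock: 6.72
eef_pos: [569.4, 61.0, 279.1]
tool_rot: [3.141, 0.001, 0.251]
force: [0.8, -1.6, -0.6]
width: 85.4
gripper_force: 0.0
```

```bash
cat > d.py <<'E'
from h import *
s=read_state();e=np.array(s["eef_pos"]);r,p,w=s["tool_rot"]
d=np.array([571.5,61.8])-e[:2]
print(e.round(1),[round(q,3) for q in(r,p,w)],"q7",s["qpos"][6],"tool dx,dy",d@[np.cos(w),np.sin(w)],d@[np.sin(w),-np.cos(w)],"TCPz for 145 grasp 126.3","T",s["torque"],s["width"])
E
python3 d.py
```

```text
[569.4  61.  279.1] [np.float64(3.141), np.float64(0.001), np.float64(0.251)] q7 -1.4967698497365862 tool dx,dy 2.1804945071673787 -0.23661924122492078 TCPz for 145 grasp 126.3 T [-0.07418092 -0.05528042  0.01612778] 85.36899448489176
```

Call:
move_arm(targets="1 0.2 0 3 0 0 0;1 0 0 3.5 0 0 0;1 0 0 2 0 0 0;1 0 0 0 0 0 0")

```text
clock: 7.05
eef_pos: [568.2, 59.3, 190.3]
tool_rot: [3.142, 0.009, 0.247]
force: [-1.6, 0.8, -0.2]
width: 85.2
gripper_force: 0.0
```

```bash
python3 d.py
python3 - <<'E'
from h import *
c,*k=cam("scene");u,v=proj([571,62,150],*k).astype(int);a=c[v-60:v+50,u-60:u+60]
c,*k=cam("top");u,v=proj([571,62,150],*k).astype(int);b=c[v-55:v+55,u-60:u+60]
save(cv2.resize(np.hstack([a,b]),None,fx=3.3,fy=3.3,interpolation=cv2.INTER_CUBIC),"g4.png")
E
```

```text
[568.2  59.3 190.3] [np.float64(3.142), np.float64(0.009), np.float64(0.247)] q7 -1.5041670412238728 tool dx,dy 3.777825029427884 -1.5862762040061265 TCPz for 145 grasp 126.3 T [0.00314975 0.01226888 0.01703552] 85.22536755649512
```

View pics/g4.png

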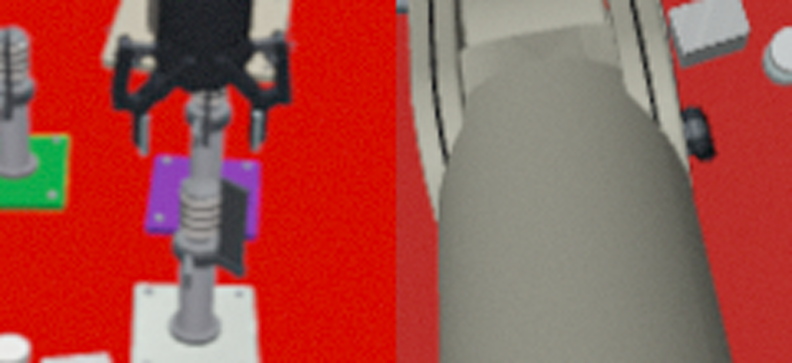

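The fingertips at (143,150) and (257,148) centre on the grip at x≈200, and the blade lies clear behind the right finger. I descend and close.

Call:
move_arm(targets="1 0.3 -0.15 1 0 0 0;1 0 0 2.5 0 0 0;1 0 0 1.8 0 0 0;1 0 0 0.8 0 0 0;1 0 0 0 0 0 0")

```text
clock: 7.57
eef_pos: [573.9, 64.0, 132.5]
tool_rot: [-3.141, 0.001, 0.248]
force: [-0.7, -0.5, 0.1]
width: 85.4
gripper_force: 0.0
```

```bash
python3 d.py
```

```text
[573.9  64.  132.5] [np.float64(-3.141), np.float64(0.001), np.float64(0.248)] q7 -1.5143212276250735 tool dx,dy -2.8601290211129915 1.568027011169527 TCPz for 145 grasp 126.3 T [-0.04882314  0.02365964 -0.06297307] 85.3953959896755
```

Call:
move_arm(targets="1 -0.2 0.1 0.3 0 0 0;-1 0 0 0 0 0 0;-1 0 0 0 0 0 0;-1 0 0 0 0 0 0;-1 0 0 0 0 0 0")

```text
clock: 7.98
eef_pos: [573.1, 62.8, 131.1]
tool_rot: [3.141, -0.001, 0.248]
force: [0.4, -0.4, 0.0]
width: 38.6
gripper_force: 0.0
```

Call:
move_arm(targets="-1 0 0 0 0 0 0;-1 0 0 0 0 0 0;-1 0 0 0 0 0 0;-1 0 0 0 0 0 0;-1 0 0 0 0 0 0")

```text
clock: 8.4
eef_pos: [572.8, 64.0, 131.5]
tool_rot: [-3.141, -0.002, 0.249]
force: [-1.1, 2.4, 6.2]
width: 34.5
gripper_force: 59.3
```

```bash
python3 d.py
```

```text
[572.8  64.  131.5] [np.float64(-3.141), np.float64(-0.002), np.float64(0.249)] q7 -1.5131250274938122 tool dx,dy -1.8426531436165 1.7777221697992063 TCPz for 145 grasp 126.3 T [0.40233896 0.38702228 0.04115291] 34.52603559174526
```

Call:
move_arm(targets="-1 0 0 -1 0 0 0;-1 0 0 -1.5 0 0 0;-1 0 0 -1 0 0 0;-1 0 0 -0.5 0 0 0;-1 0 0 0 0 0 0")

```text
clock: 8.82
eef_pos: [572.8, 63.9, 171.6]
tool_rot: [-3.141, -0.002, 0.249]
force: [1.0, 4.3, -3.0]
width: 35.1
gripper_force: 60.6
```

Call:
move_arm(targets="-1 0 0 0 0 0 0;-1 0 0 0 0 0 0;-1 0 0 0 0 0 0")

```text
clock: 9.07
eef_pos: [572.8, 63.9, 170.1]
tool_rot: [-3.14, -0.001, 0.249]
force: [1.3, 4.6, -3.5]
width: 34.6
gripper_force: 60.6
```

```bash
python3 d.py
python3 - <<'E'
from h import *
c,*k=cam("scene");P=lambda z:proj([571,62,z],*k)
u,v=P(150).astype(int);a=c[v-35:v+40,u-45:u+45]
f=7;save(cv2.resize(a,None,fx=f,fy=f,interpolation=cv2.INTER_CUBIC),"g5.png")
for z in(115,119,165):print(z,(P(z)-[u-45,v-35])*f)
E
```

```text
[572.8  63.9 170.1] [np.float64(-3.14), np.float64(-0.001), np.float64(0.249)] q7 -1.5093790665741407 tool dx,dy -1.7575685179237033 1.7030872622978068 TCPz for 145 grasp 126.3 T [ 1.11181359 -0.35508159  0.02569371] 34.60400268271863
115 [312.3923594  320.26556413]
119 [312.76214895 312.3416123 ]
165 [317.10628364 219.25430315]
```

View pics/g5.png

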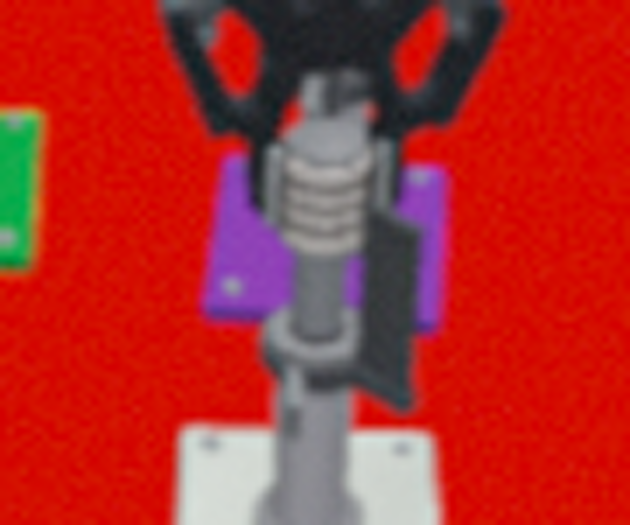

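The grip is held and raised, and the collar top ellipse is near (316,328). The ring isn't clear at this resolution, so I measure the lift by matching the grip patch against the first picture.

Run:
```python
from h import *
cal0=cam("scene");c=cal0[0][:,:,::-1].copy();k=cal0[1:]
a=cv2.imread("pics/scene0raw.png")
F=6;big=lambda i:cv2.resize(i,None,fx=F,fy=F,interpolation=cv2.INTER_CUBIC)
u0,v0=(255+235/7,185+145/7)
x0,x1,y0,y1=int(u0-4),int(u0+5),int(v0-6),int(v0+9)
r=cv2.matchTemplate(big(c[y0-25:y1+5,x0-5:x1+6]),big(a[y0:y1,x0:x1]),cv2.TM_CCOEFF_NORMED)
_,s,_,l=cv2.minMaxLoc(r);dx,dy=l[0]/F-5,l[1]/F-25;print("shift",dx,dy,s)
p=lambda z:proj([573,62.5,z],*k)
for h in(34,36,38,40,42,44):print(h,p(145+h)-p(145))
g=c.mean(2);uc=int(round(p(118)[0]));vv=int(p(115)[1]);print(uc,vv)
for d in range(-14,8):print(vv+d,g[vv+d,uc-3:uc+5].round())
```

```text
shift 0.5 -11.333333333333334 0.7768828272819519
34 [  0.46857079 -10.00556635]
36 [  0.49656457 -10.60332795]
38 [  0.52460701 -11.20212853]
40 [  0.55269823 -11.8019708 ]
42 [  0.58083836 -12.40285747]
44 [  0.60902753 -13.00479128]
288 212
198 [115. 123. 130. 137. 146. 139. 124. 122.]
199 [142. 134. 125. 123. 126. 123. 120. 136.]
200 [151. 155. 155. 155. 154. 151. 148. 152.]
201 [135. 150. 157. 161. 161. 158. 151. 140.]
202 [118. 120. 129. 132. 134. 129. 122. 117.]
203 [111. 109. 112. 113. 117. 113. 108. 114.]
204 [107. 109. 113. 115. 115. 111. 109. 120.]
205 [106. 109. 113. 118. 114. 114. 112. 124.]
206 [109. 107. 113. 115. 115. 112. 114. 124.]
207 [111. 108. 114. 117. 114. 112. 112. 124.]
208 [109. 111. 113. 118. 116. 110. 112. 122.]
209 [107. 108. 115. 113. 115. 110. 109. 123.]
210 [105. 109. 114. 116. 114. 110. 114. 133.]
211 [106. 110. 115. 115. 112. 109. 117. 136.]
212 [ 98. 108. 116. 117. 114. 109. 109. 128.]
213 [100.  98. 108. 107. 107.  97. 106. 133.]
214 [120.  98.  92.  90.  95. 101. 120. 142.]
215 [146. 142. 131. 127. 137. 142. 146. 149.]
216 [135. 146. 146. 147. 149. 149. 144. 137.]
217 [110. 116. 122. 125. 120. 118. 109. 105.]
218 [124. 106.  98.  99.  98.  91.  90.  87.]
219 [136. 103.  76.  77.  74.  70.  70.  67.]
```

The match gives a lift of about 38 mm, and the dark sliver at row 214 shows the ring only partly out. I raise 2 mm more and check again.

Call:
move_arm(targets="-1 0 0 -0.2 0 0 0;-1 0 0 0 0 0 0;-1 0 0 0 0 0 0;-1 0 0 0 0 0 0")

```text
clock: 9.5
eef_pos: [572.8, 63.9, 172.0]
tool_rot: [-3.14, -0.001, 0.249]
force: [0.9, 5.5, -4.1]
width: 34.7
gripper_force: 60.6
```

```bash
cat > ring.py <<'E'
from h import *
c,*k=cam("scene");g=c.astype(float).mean(2)
for v in range(210,217):print(v,g[v,286:292].round())
a=cv2.imread("pics/scene0raw.png");c=c[:,:,::-1].copy()
F=6;big=lambda i:cv2.resize(i,None,fx=F,fy=F,interpolation=cv2.INTER_CUBIC)
u0,v0=(255+235/7,185+145/7)
x0,x1,y0,y1=int(u0-4),int(u0+5),int(v0-6),int(v0+9)
r=cv2.matchTemplate(big(c[y0-25:y1+5,x0-5:x1+6]),big(a[y0:y1,x0:x1]),cv2.TM_CCOEFF_NORMED)
_,s,_,l=cv2.minMaxLoc(r);print("lift",(25-l[1]/F)/.2948,s)
E
python3 ring.py; python3 d.py
```

```text
210 [110. 115. 117. 114. 110. 114.]
211 [112. 115. 116. 113. 109. 113.]
212 [104. 115. 114. 112. 103.  97.]
213 [85. 93. 96. 92. 82. 91.]
214 [ 97.  88.  85.  91. 100. 121.]
215 [141. 143. 143. 142. 146. 151.]
216 [146. 150. 151. 149. 146. 145.]
lift 40.70556309362279 0.9046740531921387
[572.8  63.9 172. ] [np.float64(-3.14), np.float64(-0.001), np.float64(0.249)] q7 -1.5092116761289278 tool dx,dy -1.744833012893558 1.7100917582106512 TCPz for 145 grasp 126.3 T [ 1.15233013 -0.31457727 -0.00267237] 34.6516260719378
```

The ring has come out further and the lift is about 40 mm, with the lever still open. I turn the hand clockwise now.

Call:
move_arm(targets="-1 0 0 0 0 0 5;-1 0 0 0 0 0 5;-1 0 0 0 0 0 5;-1 0 0 0 0 0 5;-1 0 0 0 0 0 0")

```text
clock: 9.97
eef_pos: [572.8, 63.8, 172.0]
tool_rot: [-3.141, -0.0, -0.103]
force: [1.8, 4.8, -3.8]
width: 34.8
gripper_force: 61.0
```

```bash
python3 d.py
```

```text
[572.8  63.8 172. ] [np.float64(-3.141), np.float64(-0.0), np.float64(-0.103)] q7 -1.7825728555934908 tool dx,dy -1.081848800401946 2.146290880328032 TCPz for 145 grasp 126.3 T [ 1.09307263 -0.41798083  0.04106753] 34.77050295165181
```

Call:
move_arm(targets="-1 0 0 0 0 0 5;-1 0 0 0 0 0 5;-1 0 0 0 0 0 5;-1 0 0 0 0 0 5;-1 0 0 0 0 0 0")

```text
clock: 10.38
eef_pos: [572.8, 63.7, 172.0]
tool_rot: [-3.141, 0.0, -0.45]
force: [2.1, 4.8, -4.3]
width: 34.4
gripper_force: 61.0
```

```bash
python3 d.py;python3 ring.py
```

```text
[572.8  63.7 172. ] [np.float64(-3.141), np.float64(0.0), np.float64(-0.45)] q7 -2.051941619327691 tool dx,dy -0.30539354731048035 2.267378769899792 TCPz for 145 grasp 126.3 T [ 1.10945309 -0.47044869  0.04213475] 34.44755311715191
210 [109. 115. 118. 115. 101.  70.]
211 [111. 119. 118. 115. 100.  71.]
212 [105. 115. 114. 112.  93.  65.]
213 [84. 92. 94. 93. 75. 58.]
214 [97. 88. 86. 88. 78. 59.]
215 [145. 144. 143. 138. 115.  75.]
216 [147. 149. 152. 148. 114.  72.]
lift 41.27091813658978 0.6600897908210754
```

Call:
move_arm(targets="-1 0 0 0 0 0 5;-1 0 0 0 0 0 5;-1 0 0 0 0 0 5;-1 0 0 0 0 0 3;-1 0 0 0 0 0 0")

```text
clock: 10.85
eef_pos: [572.7, 63.7, 172.0]
tool_rot: [-3.141, 0.0, -0.762]
force: [1.9, 5.1, -3.6]
width: 34.7
gripper_force: 61.2
```

```bash
python3 d.py
python3 - <<'E'
from h import *
c,*k=cam("scene");P=lambda z:proj([571,62,z],*k)
u,v=P(150).astype(int);a=c[v-35:v+40,u-45:u+45]
save(cv2.resize(a,None,fx=7,fy=7,interpolation=cv2.INTER_CUBIC),"g6.png")
w=np.array
for th in(0,.1,.2,.3):
    t=.128+th;print(th,(proj([572+52*np.cos(t),62+52*np.sin(t),190],*k)-[u-45,v-35])*7)
E
```

```text
[572.7  63.7 172. ] [np.float64(-3.141), np.float64(0.0), np.float64(-0.762)] q7 -2.2930274935045567 tool dx,dy 0.41437862093809286 2.1904855289470264 TCPz for 145 grasp 126.3 T [ 1.06463172 -0.51016687 -0.02445443] 34.68730810389754
0 [320.49872339 243.78505677]
0.1 [334.10112965 243.76940489]
0.2 [347.54224285 242.97553861]
0.3 [360.67415107 241.41326985]
```

View pics/g6.png

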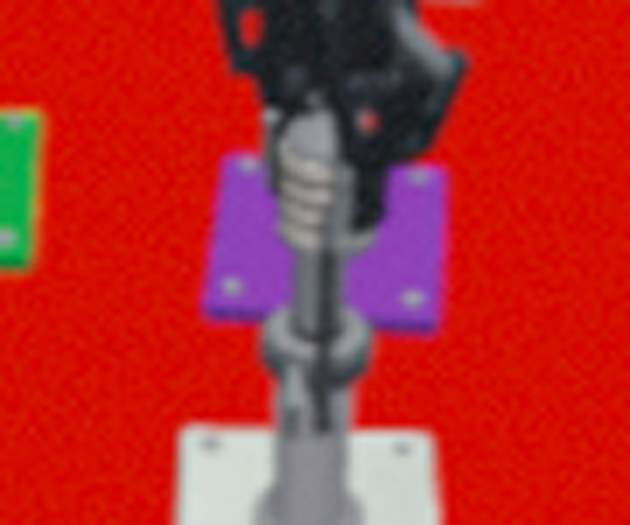

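The blade is now almost edge-on at x≈325 and near closed, with the stop at x≈293. I keep turning gently until the torque shows the stop.

Call:
move_arm(targets="-1 0 0 0 0 0 2;-1 0 0 0 0 0 2;-1 0 0 0 0 0 2;-1 0 0 0 0 0 0")

```text
clock: 11.23
eef_pos: [572.6, 63.8, 172.0]
tool_rot: [-3.141, 0.001, -0.865]
force: [2.3, 4.9, -3.5]
width: 34.8
gripper_force: 64.6
```

```bash
python3 d.py
```

```text
[572.6  63.8 172. ] [np.float64(-3.141), np.float64(0.001), np.float64(-0.865)] q7 -2.372498953715067 tool dx,dy 0.8135988226111209 2.1927062105851767 TCPz for 145 grasp 126.3 T [ 1.10765421 -0.48745964  0.35473235] 34.77700952140198
```

Call:
move_arm(targets="-1 0 0 0 0 0 1.5;-1 0 0 0 0 0 0;-1 0 0 0 0 0 0;-1 0 0 0 0 0 0")

```text
clock: 11.57
eef_pos: [572.6, 63.9, 172.0]
tool_rot: [-3.141, 0.001, -0.889]
force: [1.9, 5.6, -3.9]
width: 34.9
gripper_force: 66.2
```

```bash
python3 d.py; python3 ring.py
python3 - <<'E'
from h import *
c,*k=cam("scene");u,v=proj([571,62,150],*k).astype(int);g=c.astype(float).mean(2)
for y in(300,380,410,425):
    r=v-35+y//7;print(y,(g[r,u-45+36:u-45+54]).round())
E
```

```text
[572.6  63.9 172. ] [np.float64(-3.141), np.float64(0.001), np.float64(-0.889)] q7 -2.3912921057531995 tool dx,dy 0.914663431498814 2.2071393494200917 TCPz for 145 grasp 126.3 T [ 1.02817331 -0.41623177  0.5068989 ] 34.85284045886398
210 [108. 103.  77.  74.  97. 115.]
211 [110. 102.  80.  78. 100. 110.]
212 [102.  91.  75.  77.  92.  99.]
213 [84. 74. 65. 69. 73. 93.]
214 [ 97.  73.  60.  65.  97. 123.]
215 [140. 109.  74.  92. 133. 149.]
216 [142. 111.  76.  99. 138. 142.]
lift 41.83627317955676 0.34207883477211
300 [132. 131. 129. 131. 129. 119. 106. 110. 100.  75.  70.  99. 110. 121.
 128. 129. 131. 129.]
380 [ 74.  76.  92.  95. 106. 139. 146. 113.  73.  58.  67.  69.  62.  71.
  84.  90.  79.  77.]
410 [ 77.  74. 104. 125. 114. 113. 115. 107.  80.  66.  94. 126. 133. 137.
 126.  89.  74.  78.]
425 [114. 111. 114. 123. 111.  98. 105. 111.  83.  67.  92. 123. 132. 134.
 121.  92.  77.  82.]
```

The blade is at x≈319, which matches closed (320). The torque has reached 0.5 N m against the stop and the height is unchanged, so I hand in.

```bash
python3 -c "
from cell import order
print(order.finish_job())"
```

```text
the job is handed in; nothing more can be done
None
```

The job is handed in, with no verdict shown: the used lancet is in the open bin, and the hand still holds the grip with the leg at its mark (about 40 mm raised) and the lever closed against its stop.

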